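# Switch on the dye-bath heater at its sunken safety knob

## Task

Switch on the dye-bath heater: lift the round dust cover off the control box and set it upright on the table, then push the sunken knob down gently until you feel that it is free, keep it pushed and turn it clockwise as far as it goes, and let it spring back up into its ON notch. Never force the knob: do not twist it hard while its catch still holds it or push it much harder than it needs, and do not knock over the bottle or the jar standing by.

Things in the scene. Friction and masses are not known exactly. Their poses are not given: they have to be found in the camera images.
- heater: grey metal control box fixed to the table, 200 (x) by 160 (y) mm, top face 60 mm above the table; origin under its centre on the table, z up. Raised marks beside the collar on top: a single one in line with the knob's bar at OFF, a double one at ON. The table to the right of the box (140 to 280 mm from its origin towards world -y) is clear.
- well_mouth (a point): centre of the mouth of the well in which the knob is sunk, level with the rim of the black collar, 85 mm above the table. Collar: outside diameter 100 mm, mouth 84 mm wide inside a lip 4 mm thick; below the lip the well is 92 mm wide and has a floor ledge 36 mm above the table.
- cover_grip (a point): middle of the grip of the loose round grey dust cover, on its axis, z along the axis (up). A 98 mm disc 6 mm thick, with a 78 mm spigot 4 mm deep under it that sits in the mouth of the collar, and on top a round grip 18 to 24 mm in diameter, 26 mm high. This point is 26 mm above the cover's underside, 10 mm below the grip's top. About 0.12 kg.
- knob_grip (a point): centre of the black knob's bar grip, half-way up, on the turning axis in the middle of the well; x along the bar, y across it, z up. Bar 46 mm long, 12 wide, 20 high, on a round skirt of 62 mm diameter; skirt's top 10 mm below this point, bar's top 10 mm above it (8 mm below the collar's rim). Bar and skirt turn and sink together; fingertips may rest on the skirt.
- knob (a joint): turn of the knob in rad, clockwise seen from above: 0 = OFF, 1.25 = ON at the end stop. It has only about 0.1 of free play at either end until it is pushed down far enough; then it turns freely with about 0.05 N m.
- press (a joint): push depth of the knob in m, 0 = up. A spring resists with about 5 N at the top and 0.35 N more per mm. The depth at which it comes free to turn differs from box to box, 3 to 13 mm, and must be felt: 1 mm beyond it the knob meets a rubber buffer, 7 N more per mm. Keep it pushed while turning; at either end it springs up by itself when let go.
- buffer (a joint): squeeze of the rubber buffer under the knob in m: 0 = not touched. It is damaged beyond 0.0024 m, by a push of about 23 to 27 N on the knob; a push of 12 to 16 N frees the knob in every case.
- dye_bottle_2_mid (a point): middle of a standing squeeze bottle, 66 mm in diameter, 225 mm tall; a bystander, to be left standing
- black_jar_1_mid (a point): middle of a small standing black jar, 70 mm in diameter, 78 mm tall; a bystander, to be left standing
- catch (a joint): hidden springy catch that holds the knob until it is pushed down far enough: its twist in rad, 0 = not loaded. It gives 0.067 rad for each N m with which a knob that is not free is twisted, and it is bent beyond 0.06 rad (0.9 N m).

How it is judged:
By the outcome, as a careful person would: the job done as asked, in the order asked, and still so for the second after the job is handed in, with the robot touching nothing.
It also fails if it takes over 72 s, if anything falls off the work surface, if the arm or the gripper's body presses on something with over 40 N, if the wrist force passes 120 N, or if a joint passes its speed limit or range.

## Robot

A 7-joint arm with a two-finger parallel gripper is mounted at the origin on a cart in front of the work surface, level with it; the furniture and walls round the work are solid. World frame = base frame: x ahead of the robot, y to its left, z up, the work surface at z = 0. Lengths are in m, angles in rad, forces in N, time in s.
With the tool pointing down it reaches from about 0.4 to 0.85 m from the base axis. Payload 10.4 kg.
Tool frame: the origin (TCP) lies at the centre of the arm's flange, where the gripper is bolted on; the fingertips stand 173 mm ahead of it and the grasp point (between the pads) lies 155 mm ahead of it (manip.nose_length is the distance from the TCP to the fingertips, in m); z points along the fingers, x is the direction in which the jaws open and shut, and the axes are right-handed (so a half turn about z gives the same grasp; the last joint's range is limited). The gripper opens to 85 mm and grips with 20 to 120 N. Pads are 22 mm wide; open, the fingers measure 114 mm over their backs; the gripper's body (76 mm by 85 mm) begins 54 mm behind the grasp point. The pads swing forward as they close: fully open they stand 13 mm farther back than shut.
Start: joints at [1.282, 0.332, -0.065, 1.46, 0.022, 1.35, -0.088], TCP at [0.164, -0.603, 0.405] pointing down, gripper open.
Joint ranges: [-2.6, 2.6], [-0.5, 2.12], [-1.47, 1.34], [0.16, 2.42], [-1.27, 4.41], [0.06, 2.06], [-2.6, 2.6]. Speed limits (rad/s): [2.22, 2.22, 2.79, 2.79, 3.14, 3.14, 3.14].

## Interface

Orientations are given as a unit quaternion [x, y, z, w].
In Python, from workcell import status, cams, order, manip gives the robot as it stands.
- The arm moves only by the tool servo_tool, never from a script. Its argument "motion" is a list that holds one entry, the list of rows, each a list of 6 numbers: the shift along the tool's x, y, z in units of 50 mm (1.0 is 50 mm), then the turn, a rotation vector about the tool's x, y, z in units of 5 degrees (1.0 is 5 degrees). In form: [[[x, y, z, ax, ay, az], ...]]. A call has 1 to 12 rows; each row shifts and turns the pose as measured when the row begins, along the tool's axes as they then stand; what a row does not reach is not made up. A row lasts 1/10 s, in which the tool goes at most 50 mm and 8.59 degrees, less where a joint would pass 70% of its speed; a pose out of reach is approached as far as the arm can. A call is refused whole if a number of a shift passes 1 or a number of a turn 1, either way. A call with a gripper value outside its range is refused whole. "jaw" is the closure in counts, from 0 (fully open) to 255 (shut), set as the call begins (left out, the last holds). The fingers move at their own pace and stop on an object; "force" is the grip in N (left out, the last holds). Time passes only in rows, so rows that do not move let the fingers close. It gives the time, the measured TCP pose, the force and the opening at its end, in the units of the state.
- status.get_obs(): the state, without advancing time (a new reading comes with each control period).
- cams.camera(name): name is "side" or "top" or "wrist"; returns a dict with "color" (400x640x3 uint8, red, green, blue), "vertical_fov" (degrees; the focal length in pixels is half the picture's height over the tangent of half this angle, whatever the lens; pixels are square), "cx", "cy" (the principal point, pixels), "extrinsics" (4x4, takes a point from camera to world coordinates). Camera axes: x right, y down, z forward; pixel columns grow to the right and rows downward; lengths in m; the calibration is good to about 2 mm. A picture is of the moment at which its call begins. There is no depth.
- order.hand_in(): hands the job in, once; it reports no verdict.
The state is a dict: "clock": time; "joint_pos": joint angles; "joint_velocities": joint speeds; "tau": joint torques, N m; "position": TCP position; "ee_rot": TCP orientation; "ft_force": force on the tool from outside, world axes, zero at the start; "torque": the same for the moment, N m; "grip_width": opening from 0.0 (shut) to 1.0 (fully open).
Only numpy, scipy, OpenCV 4.12 (cv2) and the standard library are available. Lean on these libraries where they do the work, as an engineer would, in place of code of your own. Each camera call takes 0.05 s, during which the arm holds its last target.

## Working session

There is one attempt and no reset: what is moved stays moved. The work goes in short steps, Python scripts to look and compute and a tool call to move; the robot and the scene stay as the last step left them, time stands still between calls to the robot, and variables do not carry over. Pictures are saved under pics/ and viewed, and the job is handed in when it is done.

Besides the shell and the picture viewer there is one more tool, called after "Request:" in YAML: its name, and indented under it one key for each argument. servo_tool: Moves the arm, as the interface text tells. Its arguments: {"type":"object","properties":{"motion":{"type":"array","items":{"type":"array","items":{"type":"array","items":{"type":"number"}}}},"jaw":{"type":"number"},"force":{"type":"number"}},"required":["motion"]}

```bash
ls; mkdir -p pics
python3 - <<'E'
from workcell import status,cams,order,manip
import cv2,numpy as np
o=status.get_obs();print({k:np.round(v,3) for k,v in o.items()})
print(manip.nose_length)
for n in ["side","top","wrist"]:
    c=cams.camera(n);cv2.imwrite(f"pics/{n}0.png",c["color"][:,:,::-1]);print(n,c["vertical_fov"],c["cx"],c["cy"]);print(np.round(c["extrinsics"],3).tolist())
E
```

```text
pics
{'clock': np.float64(0.0), 'joint_pos': array([ 1.282,  0.333, -0.065,  1.461,  0.022,  1.35 , -0.088]), 'joint_velocities': array([ 0.   ,  0.   , -0.002,  0.003, -0.   , -0.001,  0.   ]), 'tau': array([-0.0000e+00, -6.2544e+01,  4.9000e-02, -3.9162e+01,  1.6000e-02,
        1.0000e-02, -0.0000e+00]), 'position': array([ 0.164, -0.603,  0.404]), 'ee_rot': array([ 0.795, -0.607, -0.001, -0.   ]), 'ft_force': array([-0.03 ,  0.486,  0.201]), 'torque': array([-0.016, -0.014,  0.004]), 'grip_width': np.float64(1.004)}
0.1734
side 53.15438387302328 322.8353587659266 196.671484273307
[[0.999, -0.026, 0.038, 0.575], [-0.047, -0.603, 0.796, -0.537], [0.002, -0.797, -0.604, 0.601], [0.0, 0.0, 0.0, 1.0]]
top 43.394651866302794 323.30054496470825 199.9255156788247
[[0.018, -0.986, 0.168, 0.419], [-1.0, -0.017, 0.009, 0.139], [-0.006, -0.168, -0.986, 1.217], [0.0, 0.0, 0.0, 1.0]]
wrist 61.99910311902853 324.0087699390447 196.47886017146786
[[0.262, -0.917, -0.3, 0.24], [-0.965, -0.25, -0.08, -0.582], [-0.002, 0.311, -0.95, 0.373], [0.0, 0.0, 0.0, 1.0]]
```

View pics/side0.png

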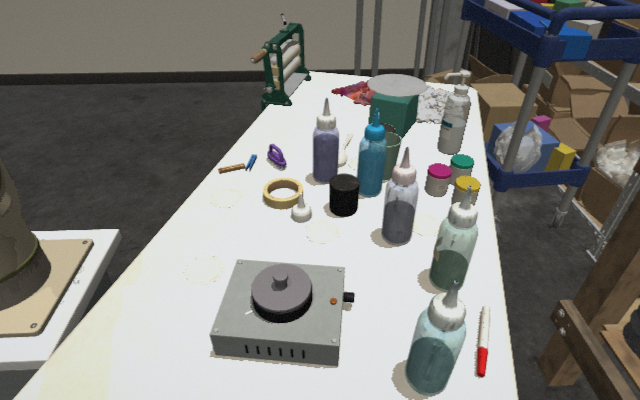

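View pics/top0.png

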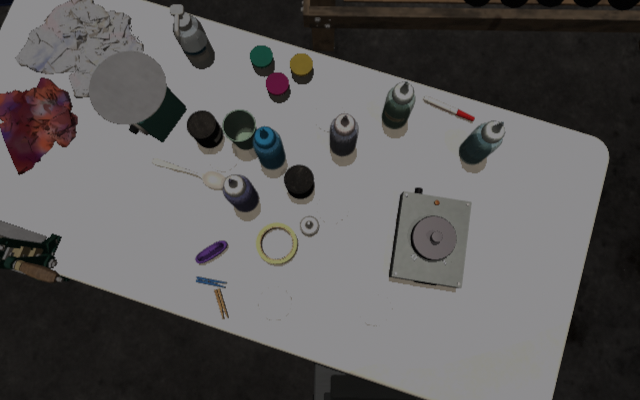

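```bash
cat > h.py <<'E'
import numpy as np,cv2
from workcell import status,cams,order,manip
from scipy.spatial.transform import Rotation as R
def K(c):
    f=200/np.tan(np.radians(c["vertical_fov"])/2); return f,c["cx"],c["cy"]
def plane(c,uv,z):
    f,cx,cy=K(c);E=np.array(c["extrinsics"]);uv=np.atleast_2d(uv).astype(float)
    d=np.c_[(uv[:,0]-cx)/f,(uv[:,1]-cy)/f,np.ones(len(uv))]@E[:3,:3].T
    o=E[:3,3];return o+d*((z-o[2])/d[:,2])[:,None]
def proj(c,P):
    f,cx,cy=K(c);E=np.array(c["extrinsics"]);p=(np.atleast_2d(P)-E[:3,3])@E[:3,:3]
    return np.c_[f*p[:,0]/p[:,2]+cx,f*p[:,1]/p[:,2]+cy]
def crop(c,u0,v0,u1,v1,s,name,gain=1):
    im=c["color"][v0:v1,u0:u1,::-1];im=np.clip(im.astype(float)*gain,0,255).astype(np.uint8)
    cv2.imwrite("pics/"+name,cv2.resize(im,None,fx=s,fy=s,interpolation=cv2.INTER_CUBIC))
E
python3 - <<'E'
from h import *
t=cams.camera("top");s=cams.camera("side")
crop(t,380,180,490,300,5,"t1.png",1.5);crop(s,205,250,365,370,5,"s1.png",1.5)
E
```

```text
(no output)
```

View pics/t1.png

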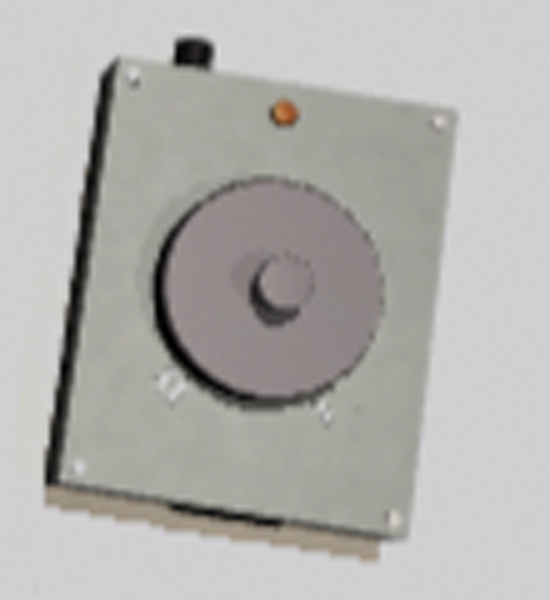

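View pics/s1.png

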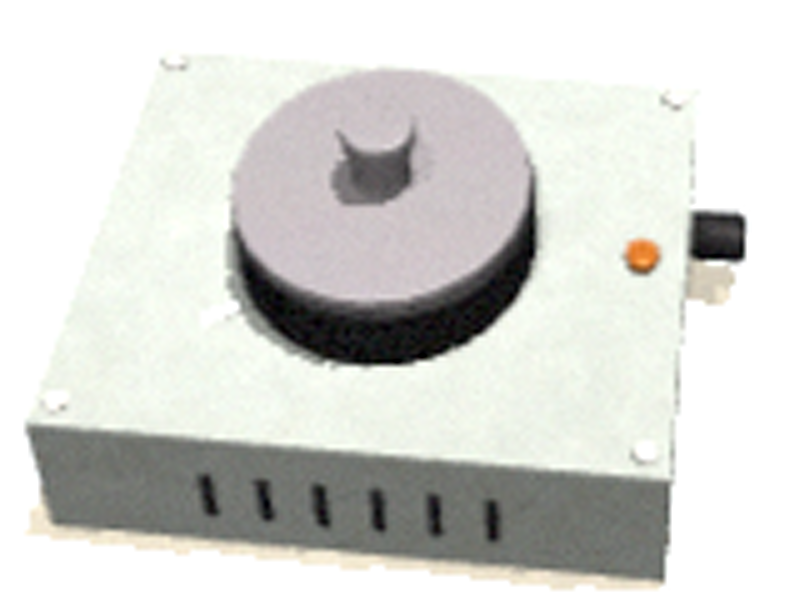

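Run:
```python
from h import *
for n,(u0,v0,u1,v1) in {"top":(405,208,465,268),"side":(245,255,320,325)}.items():
    c=cams.camera(n);im=c["color"].astype(int)
    r,g,b=im[...,0],im[...,1],im[...,2]
    m=((r-g)>=3)&(r+g+b>210); M=np.zeros(m.shape,np.uint8);M[v0:v1,u0:u1]=m[v0:v1,u0:u1]*255
    M=cv2.morphologyEx(M,cv2.MORPH_OPEN,np.ones((3,3),np.uint8))
    cs,_=cv2.findContours(M,cv2.RETR_EXTERNAL,cv2.CHAIN_APPROX_NONE);k=max(cs,key=cv2.contourArea)
    h=cv2.convexHull(k)[:,0];e=cv2.fitEllipse(k);print(n,e,cv2.contourArea(k))
    P=plane(c,k[:,0],.091);(x,y),rad=cv2.minEnclosingCircle(P[:,:2].astype(np.float32));print("circ",x,y,rad,P[:,:2].mean(0), (P.max(0)+P.min(0))/2,P.max(0)-P.min(0))
    crop_=im[v0:v1,u0:u1];
    print(im[238,420] if n=="top" else im[300,270])
t=cams.camera("top");
mk=lambda l:np.array(l)/5+[380,180]
print("griptop",plane(t,mk([[287,281]]),.117))
print("corners",plane(t,mk([[115,58],[460,112],[407,540],[48,485]]),.06))
print("marks",plane(t,mk([[170,387],[325,408]]),.062))
s=cams.camera("side");ms=lambda l:np.array(l)/5+[205,250]
print("griptop s",plane(s,ms([[378,130]]),.117))
print("corners s",plane(s,ms([[158,52],[692,88],[670,480],[28,425]]),.06))
```

```text
top ((434.26409912109375, 237.1481170654297), (41.317569732666016, 42.796043395996094), 133.13255310058594) 1385.5
circ 0.5301342010498047 -0.10087328404188156 0.04866459593176842 [ 0.52975725 -0.10149886] [ 0.53080573 -0.09991394  0.091     ] [0.0945855  0.09427595 0.        ]
[100  94  94]
side ((280.86468505859375, 287.07440185546875), (45.60063171386719, 58.944732666015625), 80.71043395996094) 2108.5
circ 0.5275132656097412 -0.10219424962997437 0.04929769039154053 [ 0.52780656 -0.10347836] [ 0.52791306 -0.10190592  0.091     ] [0.09505368 0.09629515 0.        ]
[137 134 136]
griptop [[ 0.52977711 -0.10178486  0.117     ]]
corners [[ 0.63875624 -0.03603876  0.06      ]
 [ 0.61584349 -0.19631639  0.06      ]
 [ 0.41891912 -0.16613334  0.06      ]
 [ 0.44065174 -0.00387711  0.06      ]]
marks [[ 0.48586754 -0.05949249  0.062     ]
 [ 0.47757431 -0.12995929  0.062     ]]
griptop s [[ 0.52900607 -0.10439841  0.117     ]]
corners s [[ 0.44089651 -0.01183074  0.06      ]
 [ 0.63669931 -0.03847574  0.06      ]
 [ 0.61627859 -0.19557397  0.06      ]
 [ 0.42062078 -0.16793436  0.06      ]]
```

```bash
cat >> h.py <<'E'
def go(x,y,z,yaw):
    o=status.get_obs();p=np.array(o["position"]);r=R.from_quat(o["ee_rot"])
    xt=np.array([np.cos(np.radians(yaw)),np.sin(np.radians(yaw)),0]);zt=np.array([0,0,-1.]);yt=np.cross(zt,xt)
    g=R.from_matrix(np.c_[xt,yt,zt])
    d=r.inv().apply(np.array([x,y,z])-p)/.05; w=np.degrees((r.inv()*g).as_rotvec())/5
    X=r.as_matrix()[:,0]
    print("t",round(float(o["clock"]),2),"pos",np.round(p,4),"yaw",round(float(np.degrees(np.arctan2(X[1],X[0]))),2),"F",np.round(o["ft_force"],2),"M",np.round(o["torque"],3),"w",round(float(o["grip_width"]),3),"j",np.round(o["joint_pos"],2))
    print("shift",np.round(d,3),"turn",np.round(w,3))
E
python3 -c "
from h import *
go(.529,-.1025,.40,-62)"
```

```text
t 0.45 pos [ 0.1642 -0.603   0.4047] yaw -74.77 F [-0.31 -0.2   0.06] M [ 0.005  0.074 -0.001] w 0.998 j [ 1.28  0.33 -0.06  1.46  0.02  1.35 -0.09]
shift [-7.742 -9.67   0.094] turn [-0.000e+00  1.000e-03 -2.554e+00]
```

Request:
servo_tool:
  motion:
    - [[-0.6,-0.75,0,0,0,0],[-0.6,-0.75,0,0,0,0],[-0.6,-0.75,0,0,0,0],[-0.6,-0.75,0,0,0,0],[-0.6,-0.75,0,0,0,0],[-0.6,-0.75,0,0,0,0],[-0.6,-0.75,0,0,0,0],[-0.6,-0.75,0,0,0,0],[-0.6,-0.75,0,0,0,0],[-0.6,-0.75,0,0,0,0],[-0.6,-0.75,0,0,0,0],[-0.6,-0.75,0,0,0,0]]
  jaw: 100

```text
clock: 1.65
position: [0.5121, -0.1261, 0.4043]
ee_rot: [0.79, -0.613, 0.003, 0.002]
ft_force: [0.3, -0.5, 0.4]
grip_width: 0.608
```

```bash
python3 -c "
from h import *
go(.529,-.1025,.40,-62)"
```

```text
t 1.65 pos [ 0.5121 -0.1261  0.4043] yaw -75.61 F [ 0.31 -0.51  0.4 ] M [-0.03   0.004  0.059] w 0.608 j [ 0.64  0.16 -0.54  1.7   0.09  1.31 -1.23]
shift [-0.374 -0.446  0.083] turn [ 0.011 -0.08  -2.721]
```

Request:
servo_tool:
  motion:
    - [[-0.37,-0.45,0,0,0,0],[0,0,0.5,0,0,-0.9],[0,0,0.5,0,0,-0.9],[0,0,0.5,0,0,-0.9],[0,0,0,0,0,0],[0,0,0,0,0,0]]

```text
clock: 2.25
position: [0.5339, -0.0925, 0.3291]
ee_rot: [0.862, -0.507, 0.004, -0.0]
ft_force: [0.5, -0.2, 0.9]
grip_width: 0.605
```

```bash
python3 -c "
from h import *
go(.529,-.1025,.267,-62)
c=cams.camera('wrist');cv2.imwrite('pics/w1.png',c['color'][:,:,::-1]);print(proj(c,[[.529,-.1025,.117],[.529,-.1025,.091]]))"
```

```text
t 2.25 pos [ 0.5339 -0.0925  0.3291] yaw -60.99 F [ 0.54 -0.25  0.93] M [ 0.036 -0.022  0.001] w 0.605 j [ 0.6   0.26 -0.59  1.76  0.16  1.17 -1.1 ]
shift [0.12  0.189 1.243] turn [-0.05  -0.075  0.202]
[[334.14948041 242.96904329]
 [332.78927915 226.0444113 ]]
```

View pics/w1.png

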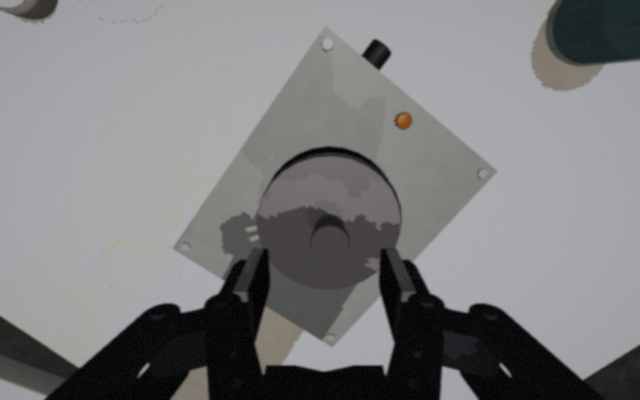

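```bash
python3 -c "
from h import *
c=cams.camera('wrist');crop(c,220,120,440,320,3.6,'w1c.png',2)
print(plane(c,[[330,235]],.117))
for P in ([258,217],[402,217],[330,288],[330,154]):print(plane(c,[P],.091))"
```

```text
[[ 0.53222955 -0.09789791  0.117     ]]
[[ 0.51044899 -0.05563795  0.091     ]]
[[ 0.55695972 -0.14006864  0.091     ]]
[[ 0.48589246 -0.12461243  0.091     ]]
[[ 0.57077675 -0.07695935  0.091     ]]
```

View pics/w1c.png

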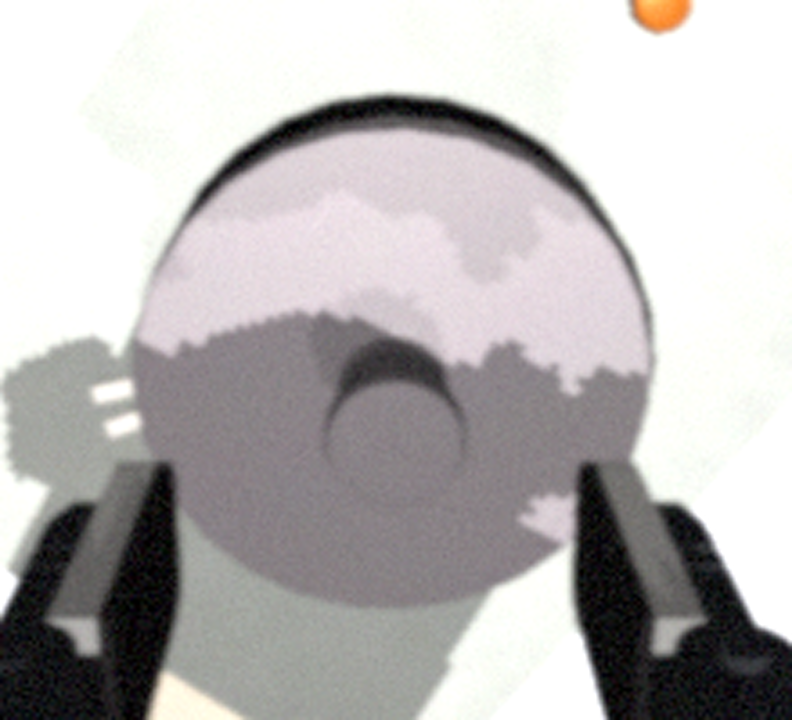

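```bash
python3 -c "
from h import *
c=cams.camera('wrist')
print(plane(c,[[330.3,241.4]],.117),plane(c,[[329.4,222.5]],.091))
go(.529,-.1015,.3,-62)"
```

```text
[[ 0.52879828 -0.1003393   0.117     ]] [[ 0.5301936 -0.0996061  0.091    ]]
t 2.4 pos [ 0.534  -0.0927  0.3296] yaw -60.98 F [-0.06  0.17 -0.22] M [-0.019  0.037 -0.049] w 0.61 j [ 0.6   0.26 -0.59  1.76  0.16  1.17 -1.1 ]
shift [0.101 0.176 0.593] turn [-0.059 -0.088  0.205]
```

Request:
servo_tool:
  motion:
    - [[0.1,0.18,0.3,-0.06,-0.09,0.2],[0,0,0.3,0,0,0],[0,0,0,0,0,0],[0,0,0,0,0,0]]

```text
clock: 2.8
position: [0.5284, -0.1032, 0.2987]
ee_rot: [0.856, -0.517, 0.001, -0.0]
ft_force: [0.3, -0.5, -0.6]
grip_width: 0.606
```

```bash
python3 -c "
from h import *
go(.529,-.1015,.267,-62)"
```

```text
t 2.8 pos [ 0.5284 -0.1032  0.2987] yaw -62.29 F [ 0.28 -0.5  -0.6 ] M [ 0.029 -0.048 -0.013] w 0.606 j [ 0.61  0.28 -0.57  1.8   0.17  1.11 -1.11]
shift [-0.025 -0.026  0.634] turn [-0.011 -0.017 -0.057]
```

Request:
servo_tool:
  motion:
    - [[-0.02,-0.03,0.3,0,0,0],[0,0,0.3,0,0,0],[0,0,0,0,0,0],[0,0,0,0,0,0]]

```text
clock: 3.2
position: [0.5294, -0.101, 0.2657]
ee_rot: [0.856, -0.517, 0.001, -0.0]
ft_force: [0.4, 0.9, 0.3]
grip_width: 0.607
```

Request:
servo_tool:
  motion:
    - [[0,0,0,0,0,0],[0,0,0,0,0,0],[0,0,0,0,0,0],[0,0,0,0,0,0],[0,0,0,0,0,0],[0,0,0,0,0,0]]
  jaw: 255
  force: 25

```text
clock: 3.8
position: [0.5297, -0.101, 0.2666]
ee_rot: [0.856, -0.517, 0.001, -0.0]
ft_force: [-0.1, -0.4, -0.4]
grip_width: 0.263
```

```bash
python3 -c "
from h import *
go(.529,-.1015,.267,-62)"
```

```text
t 3.8 pos [ 0.5297 -0.101   0.2666] yaw -62.25 F [-0.13 -0.45 -0.44] M [ 0.012  0.086 -0.042] w 0.263 j [ 0.59  0.32 -0.57  1.82  0.2   1.05 -1.13]
shift [ 0.003  0.017 -0.009] turn [-0.019 -0.019 -0.05 ]
```

Request:
servo_tool:
  motion:
    - [[0,0,0,0,0,0],[0,0,-0.1,0,0,0],[0,0,-0.2,0,0,0],[0,0,-0.3,0,0,0],[0,0,-0.4,0,0,0],[0,0,-0.4,0,0,0],[0,0,0,0,0,0]]

```text
clock: 4.5
position: [0.5297, -0.1005, 0.3439]
ee_rot: [0.856, -0.517, 0.002, -0.001]
ft_force: [0.0, 0.2, -0.8]
grip_width: 0.263
```

```bash
python3 -c "
from h import *
go(.50,-.32,.33,-62)
c=cams.camera('side');cv2.imwrite('pics/s2.png',c['color'][:,:,::-1])
c=cams.camera('top');crop(c,340,100,580,300,3.3,'t2.png',1.5)"
```

```text
t 4.5 pos [ 0.5297 -0.1005  0.3439] yaw -62.21 F [ 0.04  0.22 -0.83] M [-0.038 -0.023 -0.029] w 0.263 j [ 0.62  0.24 -0.58  1.75  0.14  1.2  -1.09]
shift [3.606 2.572 0.279] turn [-0.039 -0.032 -0.043]
```

View pics/s2.png

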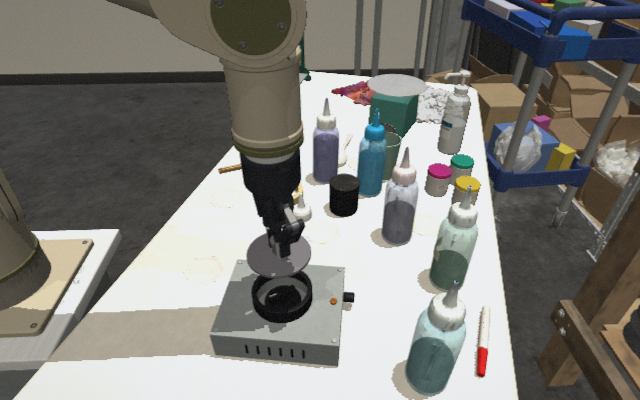

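View pics/t2.png

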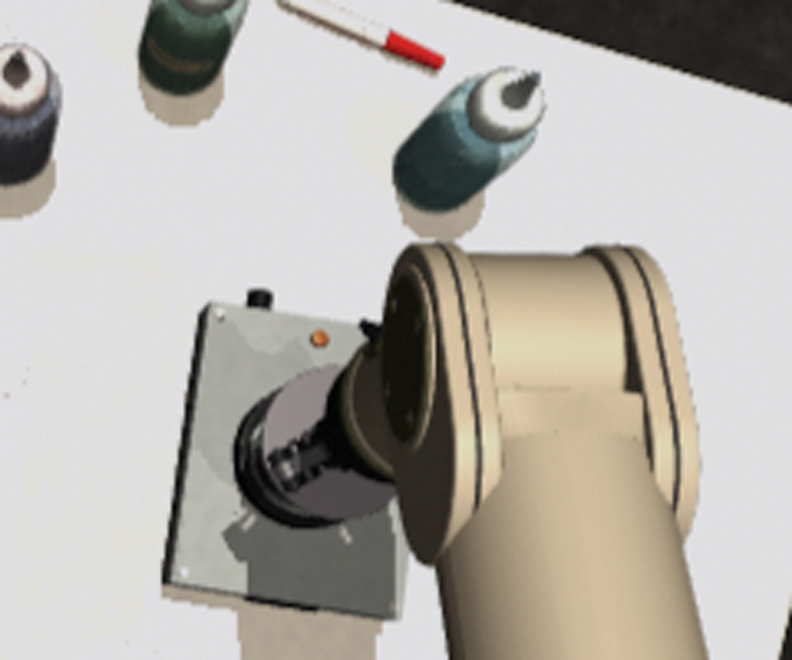

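Request:
servo_tool:
  motion:
    - [[0.4,0.28,0,0,0,0],[0.5,0.36,0,0,0,0],[0.5,0.36,0,0,0,0],[0.5,0.36,0,0,0,0],[0.5,0.36,0,0,0,0],[0.5,0.36,0,0,0,0],[0.4,0.28,0,0,0,0],[0.2,0.1,0,0,0,0],[0,0,0,0,0,0],[0,0,0,0,0,0]]

```text
clock: 5.6
position: [0.499, -0.3176, 0.3322]
ee_rot: [0.857, -0.515, -0.006, -0.0]
ft_force: [0.8, 0.2, -1.5]
grip_width: 0.261
```

```bash
python3 -c "
from h import *
go(.50,-.31,.192,-62)"
```

```text
t 5.6 pos [ 0.499  -0.3176  0.3322] yaw -61.96 F [ 0.82  0.23 -1.46] M [ 0.002 -0.081 -0.031] w 0.261 j [ 0.85  0.35 -0.44  1.62  0.16  1.22 -0.71]
shift [-0.095 -0.106  2.805] turn [0.07  0.126 0.009]
```

Request:
servo_tool:
  motion:
    - [[0,0,0.4,0.07,0.12,0],[0,0,0.5,0,0,0],[0,0,0.5,0,0,0],[0,0,0.5,0,0,0],[0,0,0.4,0,0,0],[0,0,0.15,0,0,0],[0,0,0,0,0,0],[0,0,0,0,0,0]]

```text
clock: 6.4
position: [0.504, -0.3044, 0.2079]
ee_rot: [0.861, -0.508, 0.001, -0.003]
ft_force: [0.0, -0.5, -0.0]
grip_width: 0.268
```

```bash
python3 -c "
from h import *
go(.50,-.315,.186,-62)"
```

```text
t 6.4 pos [ 0.504  -0.3044  0.2079] yaw -61.04 F [ 0.03 -0.55 -0.03] M [-0.053 -0.003 -0.056] w 0.268 j [ 0.81  0.48 -0.43  1.74  0.23  0.97 -0.76]
shift [0.148 0.175 0.437] turn [-0.066  0.01   0.192]
```

Request:
servo_tool:
  motion:
    - [[0,0,0.2,-0.06,0,0],[0,0,0.12,0,0,0],[0,0,0.05,0,0,0],[0,0,0.03,0,0,0],[0,0,0,0,0,0]]

```text
clock: 6.9
position: [0.5051, -0.3045, 0.1891]
ee_rot: [0.861, -0.508, 0.002, -0.0]
ft_force: [-0.1, 0.1, -0.9]
grip_width: 0.261
```

```bash
python3 -c "
from h import *
go(.50,-.315,.186,-62)"
```

```text
t 6.9 pos [ 0.5051 -0.3045  0.1891] yaw -61.04 F [-0.07  0.14 -0.92] M [-0.013 -0.004  0.025] w 0.261 j [ 0.8   0.5  -0.42  1.75  0.25  0.94 -0.78]
shift [0.134 0.191 0.062] turn [-0.024 -0.035  0.193]
```

Request:
servo_tool:
  motion:
    - [[0,0,0.03,0,0,0],[0,0,0.03,0,0,0],[0,0,0.02,0,0,0],[0,0,0.0,0,0,0]]

```text
clock: 7.3
position: [0.5052, -0.3048, 0.1852]
ee_rot: [0.861, -0.508, 0.002, -0.0]
ft_force: [-0.2, -0.0, -1.2]
grip_width: 0.259
```

```bash
python3 -c "
from h import *
go(.50,-.315,.186,-62)"
```

```text
t 7.3 pos [ 0.5052 -0.3048  0.1852] yaw -61.07 F [-0.17 -0.02 -1.16] M [ 0.001 -0.021 -0.012] w 0.259 j [ 0.8   0.51 -0.42  1.75  0.25  0.93 -0.78]
shift [ 0.128  0.19  -0.016] turn [-0.028 -0.041  0.187]
```

Request:
servo_tool:
  motion:
    - [[0,0,0.02,0,0,0],[0,0,0.02,0,0,0],[0,0,0.0,0,0,0]]

```text
clock: 7.6
position: [0.5055, -0.3048, 0.1853]
ee_rot: [0.861, -0.508, 0.002, 0.0]
ft_force: [-0.3, -0.4, -1.5]
grip_width: 0.261
```

```bash
python3 -c "
from h import *
go(.50,-.315,.186,-62)"
```

```text
t 7.6 pos [ 0.5055 -0.3048  0.1853] yaw -61.07 F [-0.29 -0.43 -1.48] M [ 0.027 -0.024  0.009] w 0.261 j [ 0.8   0.51 -0.42  1.75  0.25  0.93 -0.78]
shift [ 0.125  0.195 -0.014] turn [-0.024 -0.051  0.185]
```

Request:
servo_tool:
  motion:
    - [[0,0,0.05,0,0,0],[0,0,0.05,0,0,0]]

```text
clock: 7.8
position: [0.506, -0.3049, 0.1845]
ee_rot: [0.861, -0.508, 0.003, 0.001]
ft_force: [-17.6, 9.7, 37.9]
grip_width: 0.262
```

```bash
python3 -c "
from h import *
go(.50,-.315,.186,-62)"
```

```text
t 7.8 pos [ 0.506  -0.3049  0.1845] yaw -61.09 F [-17.64   9.7   37.9 ] M [1.908e+00 3.616e+00 3.000e-03] w 0.262 j [ 0.8   0.51 -0.42  1.75  0.25  0.93 -0.78]
shift [ 0.119  0.203 -0.03 ] turn [-0.012 -0.065  0.181]
```

Request:
servo_tool:
  motion:
    - [[0,0,-0.005,0,0,0],[0,0,0,0,0,0]]

```text
clock: 8.0
position: [0.5063, -0.3049, 0.1859]
ee_rot: [0.861, -0.508, 0.003, 0.001]
ft_force: [0.7, 0.4, -0.6]
grip_width: 0.26
```

```bash
python3 -c "
from h import *
go(.50,-.315,.186,-62)"
```

```text
t 8.0 pos [ 0.5063 -0.3049  0.1859] yaw -61.09 F [ 0.65  0.45 -0.62] M [0.032 0.028 0.002] w 0.26 j [ 0.8   0.51 -0.42  1.75  0.25  0.93 -0.78]
shift [ 0.116  0.208 -0.001] turn [-0.016 -0.081  0.182]
```

Resting within a millimetre of the table; release and retreat.

Request:
servo_tool:
  motion:
    - [[0,0,0,0,0,0],[0,0,0,0,0,0],[0,0,0,0,0,0],[0,0,0,0,0,0],[0,0,-0.2,0,0,0],[0,0,-0.5,0,0,0],[0,0,-0.8,0,0,0],[0,0,-0.8,0,0,0],[0,0,-0.8,0,0,0],[0,0,0,0,0,0]]
  jaw: 120

```text
clock: 9.0
position: [0.5053, -0.3035, 0.348]
ee_rot: [0.861, -0.508, 0.002, 0.001]
ft_force: [0.9, -0.6, -0.2]
grip_width: 0.528
```

```bash
python3 -c "
from h import *
go(.529,-.1015,.33,-62)
c=cams.camera('side');cv2.imwrite('pics/s3.png',c['color'][:,:,::-1])
c=cams.camera('top');crop(c,340,100,580,300,3.3,'t3.png',1.5)"
```

```text
t 9.0 pos [ 0.5053 -0.3035  0.348 ] yaw -61.03 F [ 0.86 -0.57 -0.19] M [-0.028 -0.055 -0.014] w 0.528 j [ 0.84  0.33 -0.46  1.62  0.15  1.23 -0.71]
shift [-3.307 -2.372  0.348] turn [-0.017 -0.053  0.193]
```

View pics/s3.png

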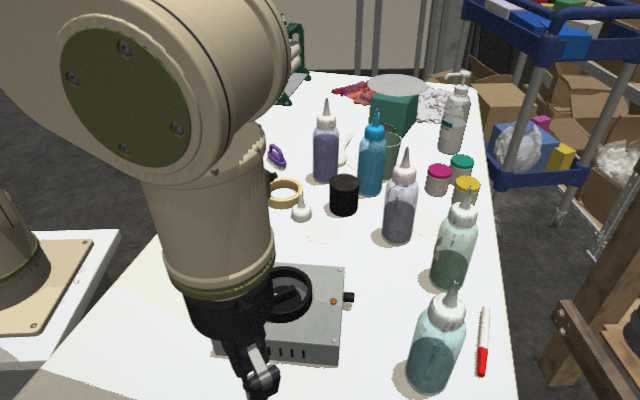

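View pics/t3.png

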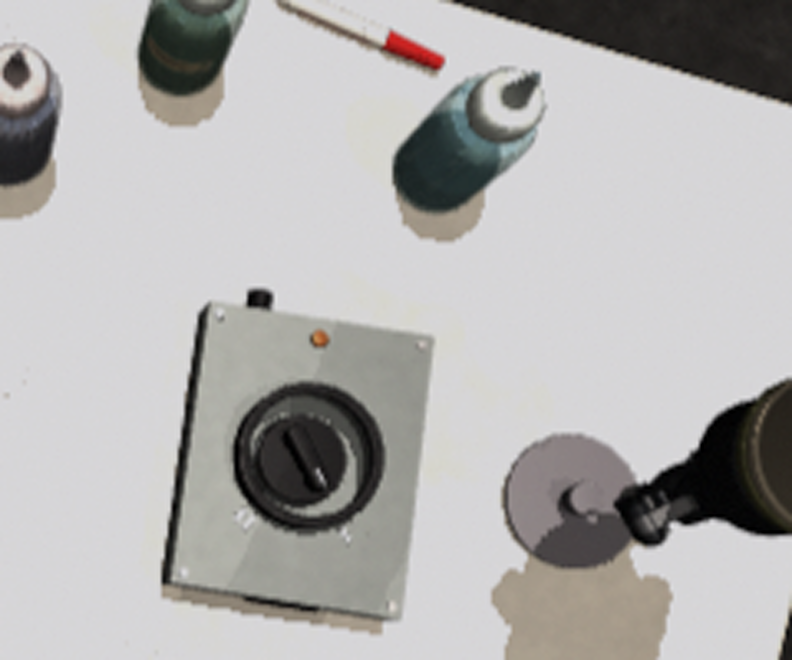

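```bash
python3 -c "
from h import *
c=cams.camera('top');crop(c,405,205,465,270,9,'t4.png',3)"
```

```text
(no output)
```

View pics/t4.png

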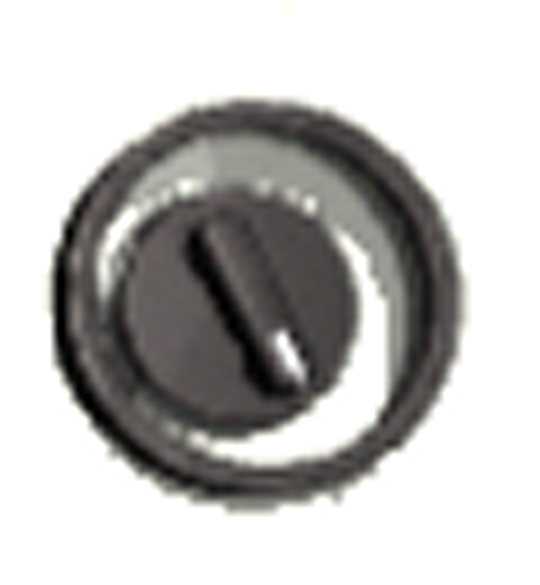

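Request:
servo_tool:
  motion:
    - [[-0.4,-0.28,0,0,0,0.2],[-0.5,-0.36,0,0,0,0],[-0.5,-0.36,0,0,0,0],[-0.5,-0.36,0,0,0,0],[-0.5,-0.36,0,0,0,0],[-0.5,-0.36,0,0,0,0],[-0.3,-0.22,0,0,0,0],[-0.1,0,0,0,0,0],[0,0,0,0,0,0],[0,0,0,0,0,0]]
  jaw: 150

```text
clock: 10.15
position: [0.5238, -0.0984, 0.3284]
ee_rot: [0.856, -0.517, -0.013, 0.003]
ft_force: [0.2, 0.4, 0.4]
grip_width: 0.415
```

```bash
python3 -c "
from h import *
go(.529,-.1015,.30,-62)
c=cams.camera('wrist');cv2.imwrite('pics/w5.png',np.clip(c['color'][:,:,::-1]*1.0,0,255));crop(c,220,100,440,300,3.6,'w5c.png',3)"
```

```text
t 10.15 pos [ 0.5238 -0.0984  0.3284] yaw -62.27 F [0.17 0.42 0.4 ] M [ 0.03  -0.048 -0.006] w 0.415 j [ 0.61  0.25 -0.58  1.77  0.14  1.19 -1.09]
shift [ 0.115 -0.074  0.565] turn [ 0.215  0.228 -0.051][ WARN:0@1.609] global loadsave.cpp:1063 imwrite_ Unsupported depth image for selected encoder is fallbacked to CV_8U.
```

View pics/w5.png

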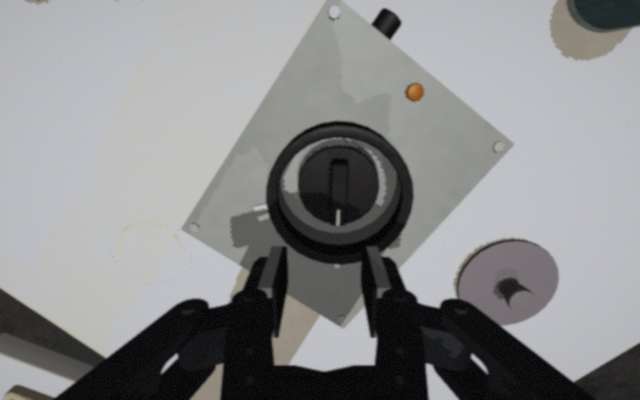

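View pics/w5c.png

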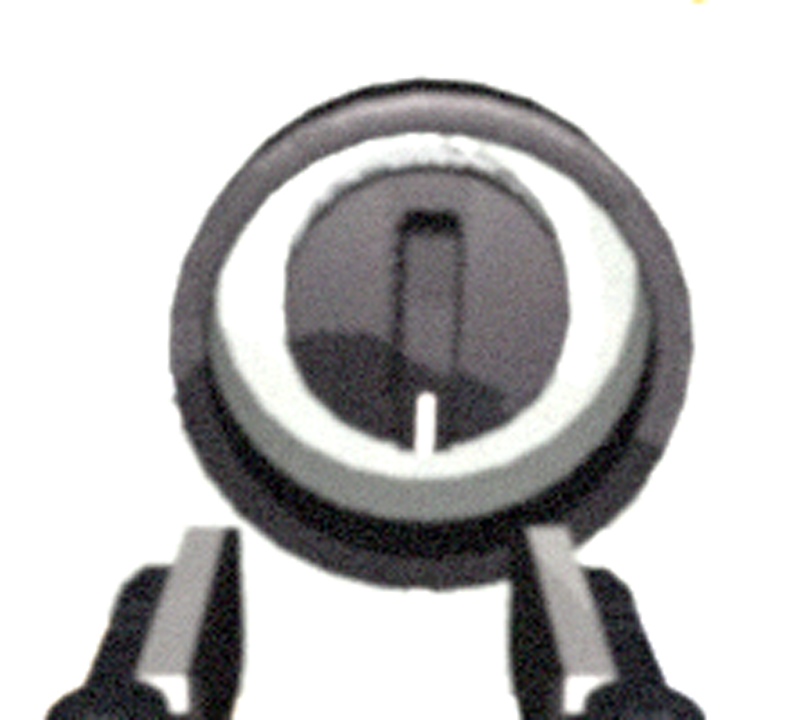

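```bash
python3 -c "
from h import *
c=cams.camera('wrist')
P=plane(c,np.array([[433.5,240],[426,400],[423,450]])/3.6+[220,100],.077);print(P)
for a in(1,2):
  d=P[a]-P[0];print(np.degrees(np.arctan2(d[1],d[0])))
h=cv2.HoughCircles
# collar outer rim circle extents z=.085, skirt z=.057
print('collar',plane(c,np.array([[432,338]])/3.6+[220,100],.085))
E=lambda l:np.array(l)/3.6+[220,100]
print(plane(c,E([[172,340],[692,340],[432,82],[432,588]]),.085))
print('skirt',plane(c,E([[286,310],[568,310]]),.057))
print('barends',plane(c,E([[434,232],[423,452]]),.077))
go(.529,-.1015,.30,-62)
"
```

```text
[[ 0.54653778 -0.09236752  0.077     ]
 [ 0.51748491 -0.10653844  0.077     ]
 [ 0.50777192 -0.11113056  0.077     ]]
-153.9985773023927
-154.17258039194027
collar [[ 0.53163342 -0.09994047  0.085     ]]
[[ 0.50841967 -0.05726402  0.085     ]
 [ 0.55394661 -0.1425993   0.085     ]
 [ 0.57274798 -0.07753292  0.085     ]
 [ 0.48514275 -0.12527801  0.085     ]]
skirt [[ 0.51467367 -0.07517523  0.057     ]
 [ 0.54237005 -0.12715894  0.057     ]]
barends [[ 0.54793266 -0.09171317  0.077     ]
 [ 0.50738865 -0.11133822  0.077     ]]
t 10.25 pos [ 0.5239 -0.0988  0.3286] yaw -62.33 F [-0.51 -0.52 -0.2 ] M [ 0.05  -0.03   0.011] w 0.411 j [ 0.61  0.25 -0.58  1.77  0.14  1.19 -1.09]
shift [ 0.107 -0.076  0.569] turn [ 0.212  0.226 -0.063]
```

Request:
servo_tool:
  motion:
    - [[0.1,-0.08,0.1,0.21,0.23,0.25],[0,0,0,0,0,0],[0,0,0,0,0,0]]

```text
clock: 10.55
position: [0.5293, -0.1043, 0.3233]
ee_rot: [0.849, -0.529, 0.0, 0.001]
ft_force: [0.1, 0.6, -0.6]
grip_width: 0.414
```

```bash
python3 -c "
from h import *
go(.5285,-.1015,.25,-63.5)"
```

```text
t 10.55 pos [ 0.5293 -0.1043  0.3233] yaw -63.81 F [ 0.07  0.61 -0.64] M [-0.014 -0.034 -0.044] w 0.414 j [ 0.61  0.26 -0.57  1.77  0.15  1.16 -1.12]
shift [-0.059 -0.012  1.466] turn [ 0.011 -0.011 -0.062]
```

Request:
servo_tool:
  motion:
    - [[-0.06,0,0.3,0,0,-0.05],[0,0,0.3,0,0,0],[0,0,0.2,0,0,0],[0,0,0,0,0,0],[0,0,0,0,0,0]]

```text
clock: 11.05
position: [0.5269, -0.102, 0.2788]
ee_rot: [0.85, -0.526, -0.001, 0.001]
ft_force: [0.9, -0.1, 0.5]
grip_width: 0.411
```

```bash
python3 -c "
from h import *
go(.5285,-.1015,.25,-63.5)"
```

```text
t 11.05 pos [ 0.5269 -0.102   0.2788] yaw -63.53 F [ 0.87 -0.12  0.55] M [-0.01   0.01  -0.002] w 0.411 j [ 0.6   0.3  -0.56  1.82  0.18  1.08 -1.14]
shift [ 0.006 -0.034  0.576] turn [ 0.039  0.014 -0.006]
```

Request:
servo_tool:
  motion:
    - [[0,-0.05,0.25,0.04,0,0],[0,0,0.15,0,0,0],[0,0,0,0,0,0],[0,0,0,0,0,0]]

```text
clock: 11.45
position: [0.5296, -0.1006, 0.2573]
ee_rot: [0.85, -0.526, -0.0, -0.001]
ft_force: [-0.3, 0.4, -0.4]
grip_width: 0.411
```

```bash
python3 -c "
from h import *
go(.5285,-.1015,.235,-63.5)
c=cams.camera('wrist');crop(c,220,100,440,400,2,'w6c.png',3)"
```

```text
t 11.45 pos [ 0.5296 -0.1006  0.2573] yaw -63.51 F [-0.27  0.42 -0.36] M [ 0.018 -0.039 -0.034] w 0.411 j [ 0.59  0.33 -0.56  1.83  0.2   1.03 -1.16]
shift [0.006 0.028 0.447] turn [-0.011  0.011 -0.003]
```

View pics/w6c.png

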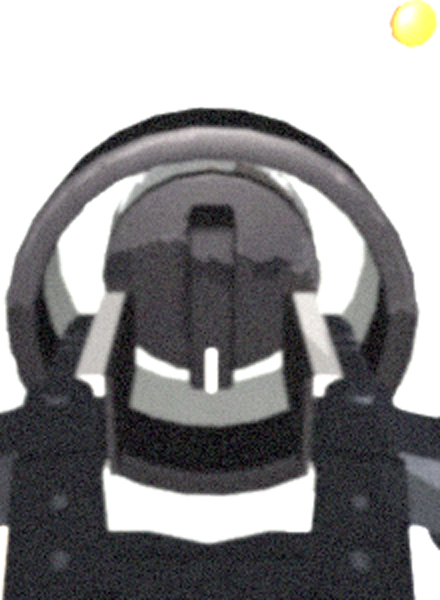

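Request:
servo_tool:
  motion:
    - [[0,0.03,0,0,0,0],[0,0,0.2,0,0,0],[0,0,0.15,0,0,0],[0,0,0.05,0,0,0],[0,0,0,0,0,0]]
  jaw: 175

```text
clock: 12.0
position: [0.5282, -0.1015, 0.2361]
ee_rot: [0.85, -0.526, 0.0, -0.001]
ft_force: [0.3, 0.5, -0.7]
grip_width: 0.314
```

```bash
python3 -c "
from h import *
go(.5285,-.1015,.235,-63.5)"
```

```text
t 12.0 pos [ 0.5282 -0.1015  0.2361] yaw -63.53 F [ 0.3   0.49 -0.71] M [ 0.023  0.043 -0.035] w 0.314 j [ 0.58  0.36 -0.55  1.85  0.22  0.99 -1.17]
shift [ 0.003 -0.005  0.023] turn [-0.018  0.001 -0.006]
```

Close gently.

Request:
servo_tool:
  motion:
    - [[0,0,0,0,0,0],[0,0,0,0,0,0],[0,0,0,0,0,0],[0,0,0,0,0,0],[0,0,0,0,0,0]]
  jaw: 255
  force: 25

```text
clock: 12.5
position: [0.5283, -0.1017, 0.2361]
ee_rot: [0.85, -0.527, 0.0, -0.001]
ft_force: [0.9, -0.4, -2.3]
grip_width: 0.131
```

```bash
python3 -c "
from h import *
go(.5285,-.1015,.235,-63.5)"
```

```text
t 12.5 pos [ 0.5283 -0.1017  0.2361] yaw -63.55 F [ 0.94 -0.45 -2.33] M [-0.085 -0.103 -0.003] w 0.131 j [ 0.58  0.36 -0.55  1.85  0.22  0.99 -1.17]
shift [-0.002 -0.006  0.022] turn [-0.019 -0.    -0.009]
```

Request:
servo_tool:
  motion:
    - [[0,0,0.04,0,0,0],[0,0,0,0,0,0]]

```text
clock: 12.7
position: [0.5284, -0.1017, 0.2348]
ee_rot: [0.85, -0.527, 0.001, -0.001]
ft_force: [-2.2, 0.3, 4.8]
grip_width: 0.127
```

Request:
servo_tool:
  motion:
    - [[0,0,0.04,0,0,0]]

```text
clock: 12.8
position: [0.5284, -0.1017, 0.2332]
ee_rot: [0.85, -0.527, 0.001, -0.0]
ft_force: [-2.4, 0.2, 5.6]
grip_width: 0.133
```

Request:
servo_tool:
  motion:
    - [[0,0,0.04,0,0,0]]

```text
clock: 12.9
position: [0.5284, -0.1016, 0.2316]
ee_rot: [0.85, -0.527, 0.001, -0.0]
ft_force: [-2.8, 0.4, 5.9]
grip_width: 0.13
```

Request:
servo_tool:
  motion:
    - [[0,0,0.03,0,0,0]]

```text
clock: 13.0
position: [0.5284, -0.1016, 0.2304]
ee_rot: [0.85, -0.527, 0.001, -0.0]
ft_force: [-2.8, 1.4, 6.4]
grip_width: 0.13
```

Request:
servo_tool:
  motion:
    - [[0,0,0.03,0,0,0]]

```text
clock: 13.1
position: [0.5285, -0.1015, 0.2293]
ee_rot: [0.85, -0.527, 0.001, -0.0]
ft_force: [-2.6, -0.4, 7.3]
grip_width: 0.129
```

Request:
servo_tool:
  motion:
    - [[0,0,0.03,0,0,0]]

```text
clock: 13.2
position: [0.5285, -0.1015, 0.2282]
ee_rot: [0.85, -0.527, 0.001, 0.0]
ft_force: [-3.6, -0.6, 7.1]
grip_width: 0.13
```

Request:
servo_tool:
  motion:
    - [[0,0,0.03,0,0,0]]

```text
clock: 13.3
position: [0.5285, -0.1014, 0.2272]
ee_rot: [0.85, -0.527, 0.001, 0.0]
ft_force: [-3.1, 0.6, 6.8]
grip_width: 0.133
```

Request:
servo_tool:
  motion:
    - [[0,0,0.03,0,0,0]]

```text
clock: 13.4
position: [0.5285, -0.1014, 0.2262]
ee_rot: [0.85, -0.527, 0.001, 0.0]
ft_force: [-4.2, -0.6, 8.1]
grip_width: 0.133
```

Request:
servo_tool:
  motion:
    - [[0,0,0.03,0,0,0]]

```text
clock: 13.5
position: [0.5286, -0.1013, 0.2252]
ee_rot: [0.85, -0.527, 0.001, 0.0]
ft_force: [-3.5, 0.2, 8.9]
grip_width: 0.129
```

Request:
servo_tool:
  motion:
    - [[0,0,0.03,0,0,0]]

```text
clock: 13.6
position: [0.5286, -0.1013, 0.2242]
ee_rot: [0.85, -0.527, 0.001, 0.001]
ft_force: [-4.1, 0.2, 8.6]
grip_width: 0.131
```

Request:
servo_tool:
  motion:
    - [[0,0,0.03,0,0,0]]

```text
clock: 13.7
position: [0.5286, -0.1012, 0.2233]
ee_rot: [0.85, -0.527, 0.001, 0.001]
ft_force: [-4.3, -1.0, 8.9]
grip_width: 0.129
```

Request:
servo_tool:
  motion:
    - [[0,0,0.03,0,0,0]]

```text
clock: 13.8
position: [0.5286, -0.1011, 0.2224]
ee_rot: [0.85, -0.527, 0.001, 0.001]
ft_force: [-5.5, 0.8, 11.4]
grip_width: 0.133
```

Request:
servo_tool:
  motion:
    - [[0,0,0.025,0,0,0]]

```text
clock: 13.9
position: [0.5287, -0.1011, 0.222]
ee_rot: [0.85, -0.527, 0.001, 0.001]
ft_force: [-5.5, 0.5, 14.1]
grip_width: 0.133
```

Request:
servo_tool:
  motion:
    - [[0,0,0.017,0,0,0.5],[0,0,0.017,0,0,0.5]]

```text
clock: 14.1
position: [0.5288, -0.1008, 0.2221]
ee_rot: [0.826, -0.564, 0.001, 0.002]
ft_force: [-6.2, 0.5, 13.5]
grip_width: 0.131
```

```bash
python3 -c "
from h import *
go(.5285,-.1015,.222,-63.5)"
```

```text
t 14.1 pos [ 0.5288 -0.1008  0.2221] yaw -68.66 F [-6.21  0.46 13.51] M [0.149 1.502 0.054] w 0.131 j [ 0.56  0.38 -0.53  1.86  0.23  0.96 -1.27]
shift [0.01  0.011 0.003] turn [ 0.013 -0.046 -1.033]
```

Request:
servo_tool:
  motion:
    - [[0,0,0.017,0,0,0.5],[0,0,0.017,0,0,0.5]]

```text
clock: 14.3
position: [0.5288, -0.1006, 0.2223]
ee_rot: [0.799, -0.601, 0.002, 0.002]
ft_force: [-5.6, 0.7, 12.3]
grip_width: 0.131
```

```bash
python3 -c "
from h import *
go(.5285,-.1015,.222,-135.1)"
```

```text
t 14.3 pos [ 0.5288 -0.1006  0.2223] yaw -73.87 F [-5.56  0.72 12.27] M [0.177 1.337 0.039] w 0.131 j [ 0.54  0.37 -0.51  1.86  0.23  0.96 -1.36]
shift [0.015 0.012 0.006] turn [-0.018 -0.058 12.246]
```

Request:
servo_tool:
  motion:
    - [[0,0,0.018,0,0,0.7],[0,0,0.018,0,0,0.7],[0,0,0.018,0,0,0.7],[0,0,0.018,0,0,0.7],[0,0,0.018,0,0,0.7]]

```text
clock: 14.8
position: [0.5289, -0.1, 0.2223]
ee_rot: [-0.694, 0.72, -0.002, -0.003]
ft_force: [-5.8, 0.1, 13.1]
grip_width: 0.13
```

```bash
python3 -c "
from h import *
go(.5285,-.1015,.222,-135.1)"
```

```text
t 14.8 pos [ 0.5289 -0.1     0.2223] yaw -92.06 F [-5.82  0.09 13.12] M [0.194 1.378 0.096] w 0.13 j [ 0.5   0.36 -0.46  1.86  0.2   0.96 -1.66]
shift [0.03  0.008 0.006] turn [-0.028 -0.077  8.608]
```

Request:
servo_tool:
  motion:
    - [[0.01,0,0.018,0,-0.02,0.7],[0.01,0,0.018,0,-0.02,0.7],[0.01,0,0.018,0,-0.02,0.7],[0.01,0,0.018,0,0,0.7],[0,0,0.018,0,0,0.7]]

```text
clock: 15.3
position: [0.5289, -0.1006, 0.2223]
ee_rot: [-0.572, 0.82, -0.001, -0.001]
ft_force: [-5.3, -0.1, 12.4]
grip_width: 0.128
```

```bash
python3 -c "
from h import *
go(.5285,-.1015,.222,-135.1)"
```

```text
t 15.3 pos [ 0.5289 -0.1006  0.2223] yaw -110.23 F [-5.35 -0.06 12.43] M [0.089 1.35  0.019] w 0.128 j [ 0.45  0.36 -0.41  1.87  0.17  0.95 -1.95]
shift [0.019 0.001 0.006] turn [-0.016 -0.023  4.974]
```

Request:
servo_tool:
  motion:
    - [[0.005,0,0.018,0,0,0.7],[0.005,0,0.018,0,0,0.7],[0.005,0,0.018,0,0,0.7],[0,0,0.018,0,0,0.7],[0,0,0.018,0,0,0.5]]

```text
clock: 15.8
position: [0.529, -0.1002, 0.2224]
ee_rot: [-0.443, 0.896, -0.002, -0.001]
ft_force: [-5.6, -0.2, 12.1]
grip_width: 0.133
```

```bash
python3 -c "
from h import *
go(.5285,-.1015,.222,-135.1)"
```

```text
t 15.8 pos [ 0.529  -0.1002  0.2224] yaw -127.4 F [-5.56 -0.17 12.05] M [ 0.106  1.319 -0.004] w 0.133 j [ 0.41  0.35 -0.36  1.87  0.15  0.95 -2.24]
shift [ 0.026 -0.008  0.007] turn [-0.032 -0.026  1.54 ]
```

Request:
servo_tool:
  motion:
    - [[0,0,0.018,0,0,0.4],[0,0,0.018,0,0,0.3],[0,0,0.018,0,0,0.3]]

```text
clock: 16.1
position: [0.529, -0.1, 0.2223]
ee_rot: [-0.402, 0.916, -0.002, -0.001]
ft_force: [-6.0, 0.5, 12.2]
grip_width: 0.132
```

```bash
python3 -c "
from h import *
go(.5285,-.1015,.222,-135.1)"
```

```text
t 16.1 pos [ 0.529  -0.1     0.2223] yaw -132.64 F [-6.05  0.45 12.19] M [ 0.129  1.285 -0.024] w 0.132 j [ 0.4   0.35 -0.34  1.87  0.15  0.95 -2.33]
shift [ 0.029 -0.014  0.006] turn [-0.04  -0.035  0.492]
```

Request:
servo_tool:
  motion:
    - [[0,0,0.018,0,0,0.25]]

```text
clock: 16.2
position: [0.529, -0.0999, 0.2223]
ee_rot: [-0.391, 0.92, -0.002, -0.001]
ft_force: [-5.2, 0.5, 11.3]
grip_width: 0.129
```

```bash
python3 -c "
from h import *
go(.5285,-.1015,.222,-135.1)"
```

```text
t 16.2 pos [ 0.529  -0.0999  0.2223] yaw -133.95 F [-5.25  0.45 11.34] M [0.142 1.239 0.053] w 0.129 j [ 0.39  0.35 -0.34  1.87  0.15  0.95 -2.35]
shift [ 0.03  -0.015  0.007] turn [-0.044 -0.038  0.229]
```

Request:
servo_tool:
  motion:
    - [[0,0,0.02,0,0,0.25]]

```text
clock: 16.3
position: [0.529, -0.0998, 0.2222]
ee_rot: [-0.381, 0.925, -0.003, -0.001]
ft_force: [-6.5, -0.2, 11.8]
grip_width: 0.13
```

```bash
python3 -c "
from h import *
go(.5285,-.1015,.222,-135.1)"
```

```text
t 16.3 pos [ 0.529  -0.0998  0.2222] yaw -135.24 F [-6.54 -0.2  11.81] M [0.052 1.306 0.391] w 0.13 j [ 0.39  0.35 -0.34  1.87  0.14  0.95 -2.37]
shift [ 0.031 -0.016  0.005] turn [-0.047 -0.041 -0.028]
```

Request:
servo_tool:
  motion:
    - [[0,0,-0.02,0,0,0],[0,0,-0.04,0,0,0],[0,0,-0.04,0,0,0],[0,0,-0.03,0,0,0],[0,0,0,0,0,0]]

```text
clock: 16.8
position: [0.529, -0.0994, 0.2319]
ee_rot: [-0.382, 0.924, -0.004, -0.001]
ft_force: [-3.3, -0.7, 5.9]
grip_width: 0.132
```

```bash
python3 -c "
from h import *
go(.5285,-.1015,.222,-135.1)"
```

```text
t 16.8 pos [ 0.529  -0.0994  0.2319] yaw -135.09 F [-3.28 -0.66  5.88] M [0.05  0.742 0.353] w 0.132 j [ 0.39  0.33 -0.34  1.86  0.14  0.97 -2.37]
shift [ 0.035 -0.022  0.198] turn [-0.062 -0.062  0.003]
```

Request:
servo_tool:
  motion:
    - [[0,0,-0.02,0,0,-0.1],[0,0,-0.03,0,0,0],[0,0,0,0,0,0]]

```text
clock: 17.1
position: [0.5289, -0.0992, 0.2357]
ee_rot: [-0.387, 0.922, -0.004, -0.002]
ft_force: [-2.0, -0.6, 5.4]
grip_width: 0.13
```

```bash
python3 -c "
from h import *
go(.5285,-.1015,.222,-135.1)"
```

```text
t 17.1 pos [ 0.5289 -0.0992  0.2357] yaw -134.51 F [-2.02 -0.62  5.37] M [0.067 0.495 0.132] w 0.13 j [ 0.39  0.33 -0.34  1.86  0.14  0.97 -2.36]
shift [ 0.037 -0.025  0.274] turn [-0.068 -0.069  0.118]
```

Nearly up. Open the jaws, then retreat.

Request:
servo_tool:
  motion:
    - [[0,0,0,0,0,0],[0,0,0,0,0,0],[0,0,0,0,0,0],[0,0,0,0,0,0],[0,0,-0.2,0,0,0],[0,0,-0.5,0,0,0],[0,0,-0.8,0,0,0],[0,0,-0.6,0,0,0],[0,0,0,0,0,0]]
  jaw: 170

```text
clock: 18.0
position: [0.5286, -0.0977, 0.3458]
ee_rot: [-0.387, 0.922, -0.003, -0.002]
ft_force: [1.3, -1.0, 0.3]
grip_width: 0.332
```

```bash
python3 -c "
from h import *
go(.5,-.3,.35,-135.1)
c=cams.camera('wrist');cv2.imwrite('pics/w7.png',c['color'][:,:,::-1]);crop(c,220,60,440,260,3.6,'w7c.png',3)"
```

```text
t 18.0 pos [ 0.5286 -0.0977  0.3458] yaw -134.45 F [ 1.32 -0.96  0.28] M [0.034 0.056 0.005] w 0.332 j [ 0.41  0.2  -0.35  1.76  0.08  1.2  -2.31]
shift [ 3.29  -2.426 -0.054] turn [-0.046 -0.067  0.13 ]
```

View pics/w7.png

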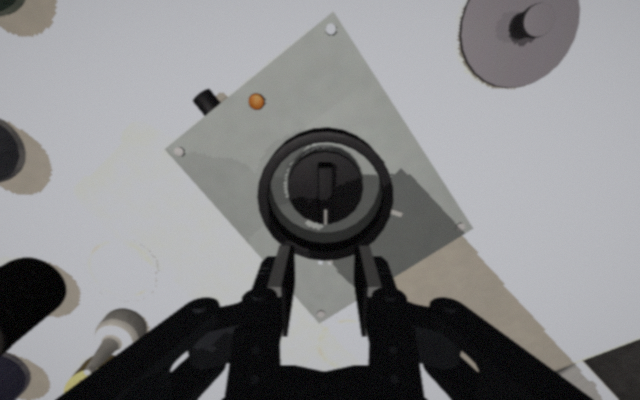

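View pics/w7c.png

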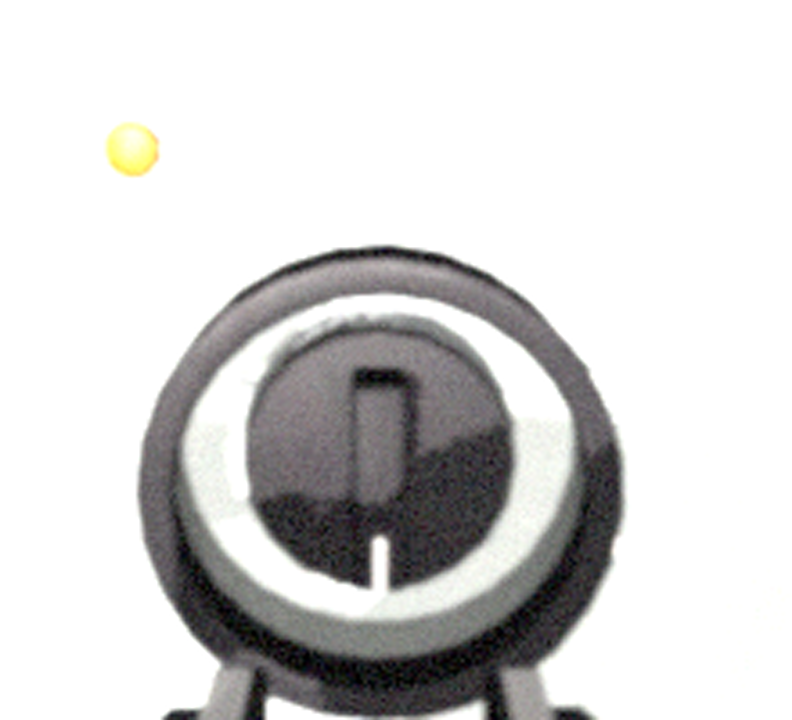

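```bash
python3 -c "
from h import *
c=cams.camera('wrist')
P=plane(c,np.array([[384,390],[380,540],[379,590]])/3.6+[220,60],.077)
for a in(1,2):
  d=P[a]-P[0];print(np.degrees(np.arctan2(d[1],d[0])))
print(P)"
```

```text
134.1871753236749
134.28046058847642
[[ 0.54164404 -0.11717851  0.077     ]
 [ 0.51913045 -0.09401691  0.077     ]
 [ 0.51115836 -0.08591736  0.077     ]]
```

Request:
servo_tool:
  motion:
    - [[0,0,-0.5,0,0,0],[0,0,-0.6,0,0,0],[0.5,0,-0.5,0,0,0],[0.8,0,0,0,0,0],[0.8,0.0,0,0,0,0],[0.8,0,0,0,0,0],[0.6,0,0,0,0,0],[0.3,0,0,0,0,0],[0,0,0,0,0,0],[0,0,0,0,0,0]]

```text
clock: 19.1
position: [0.3885, -0.2367, 0.4166]
ee_rot: [-0.388, 0.922, 0.005, -0.01]
ft_force: [0.5, -0.2, 0.5]
grip_width: 0.334
```

```bash
python3 -c "
from h import *
go(.5,-.3,.35,-135.1)
c=cams.camera('side');cv2.imwrite('pics/s8.png',c['color'][:,:,::-1])
c=cams.camera('top');cv2.imwrite('pics/t8.png',c['color'][:,:,::-1]);crop(c,405,205,465,270,9,'t8c.png',3)"
```

```text
t 19.1 pos [ 0.3885 -0.2367  0.4166] yaw -134.34 F [ 0.46 -0.17  0.48] M [ 0.001 -0.065  0.034] w 0.334 j [ 0.64 -0.03 -0.19  1.85  0.    1.34 -1.9 ]
shift [-0.673 -2.504  1.279] turn [ 0.199 -0.171  0.151]
```

View pics/s8.png

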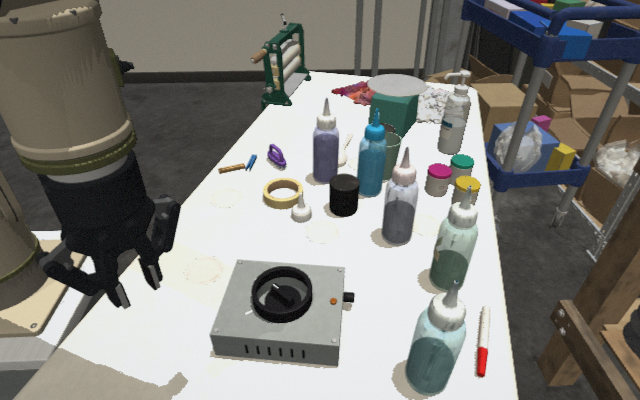

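View pics/t8.png

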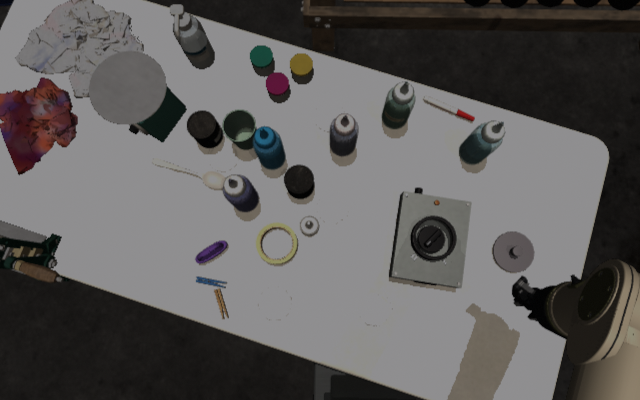

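View pics/t8c.png

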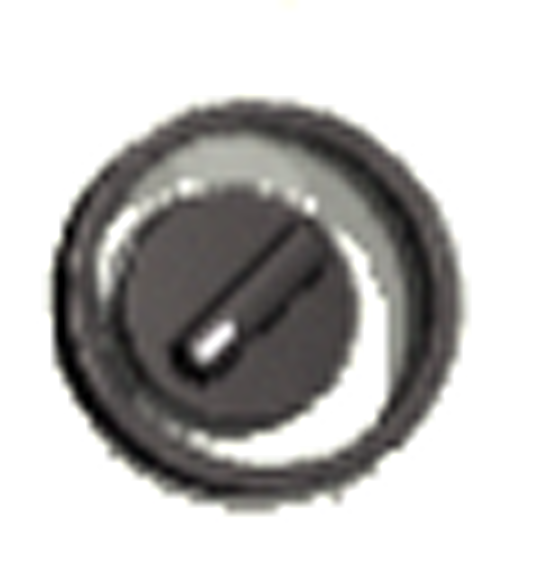

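```bash
python3 -c "
from workcell import order
print(order.hand_in())"
```

```text
the job is handed in; nothing more can be done
None
```

The heater is switched on and the job is handed in, at about 19 s on the robot's clock of the 72 s allowed.

- **Cover:** I lifted it off and set it upright on the clear table to the right of the box. Touching it down was rougher than I meant: one step pressed about 38 N down with about 20 N sideways for a moment. I backed off at once, and the cover stayed upright.
- **Push:** I gripped the knob's bar at OFF and pushed down slowly. The rubber buffer came in at about 13 mm, and my highest reading was about 14 N.
- **Turn:** I turned the knob clockwise at 11 to 13.5 N of push. The twist stayed under 0.1 N m until the end stop, where it rose to 0.39 N m. I then let the knob rise and released it.

**Last checks:**
- The wrist camera shows the bar turned 71.7° (about 1.25 rad), with its pointer at the double ON mark.
- In the top view the knob's skirt looks the same as before the push, so it appears fully up.
- The cover is upright, the bottles and jars are standing as they were, and the arm is clear of everything.

None of these checks failed or disagreed.

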